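# Put the stall lamp's battery on charge

### The arm

A 6-joint arm with a two-finger parallel gripper is mounted at the origin on the work surface. World frame = base frame: x ahead of the robot, y to its left, z up, the work surface at z = 0. Lengths are in m, angles in degrees, forces in N, time in s.
With the tool pointing down it reaches from about 0.4 to 0.825 m from the base axis. Payload 7 kg.
Tool frame: the origin (TCP) lies on the front face of the gripper's body, between the roots of the fingers; the fingertips stand 66 mm ahead of it and the grasp point (between the pads) lies 47 mm ahead of it; z points along the fingers, y is the line along which they close (so a half turn about z gives the same grasp; the last joint's range is limited). The gripper opens to 88 mm and grips with 3 to 60 N. Pads are 19 mm wide; open, the fingers measure 130 mm over their backs; the gripper's body (78 mm by 193 mm) begins 47 mm behind the grasp point.
Start: joints at [-48.581, 20.546, 0.682, 0, -70.136, -16.507], TCP at [0.284, -0.612, 0.292] pointing down, gripper open.
Joint ranges: [-176.03, 176.03], [-82.01, 121.73], [-58.28, 71.71], [-173.87, 95.51], [-174.79, -0.11], [-173.66, 173.66]. Speed limits (degrees/s): [136.94, 136.94, 172.46, 180, 180, 180].

### API

Orientations are given as [roll, pitch, yaw] about the fixed x, y, z axes, in that order (R = Rz(yaw) Ry(pitch) Rx(roll)).
In Python, from plant import ctrl gives the robot as it stands.
- The arm moves only by the tool send_rows, never from a script. Its argument "deltas" is a list of rows, each a list of 2 entries, a list of its own where there are three numbers: the shift along the tool's x, y, z each as a share of 800 mm, from -1 to 1, then the turn about the tool's z as a share of 90 degrees, from -1 to 1. A call has exactly 5 rows; each row is the pose to reach, as a shift and turn from the pose commanded when the call began, along the tool's axes at that moment; what a row does not reach only later rows make up. A row lasts 1/12 s, in which the tool goes at most 41.7 mm and 7.16 degrees, less where a joint would pass 70% of its speed; a pose out of reach is approached as far as the arm can. A call with a number of a shift or a turn outside -1 to 1 is refused whole. A call with a gripper value outside its range is refused whole. "gripper" is the opening, from 0 (shut) to 1 (fully open), set as the call begins (left out, the last holds). The fingers move at their own pace and stop on an object; the grip force is fixed at half the most. Time passes only in rows, so rows that repeat a pose let the fingers close, or fill a call up. It gives the time, the measured TCP pose, the force, the opening and the grip force at its end, in the units of the state.
- ctrl.get_obs(): the state, without advancing time (a new reading comes with each control period).
- ctrl.snapshot(name): name is "scene" or "top" or "wrist"; returns a dict with "color" (384x512x3 uint8, red, green, blue), "vertical_fov" (degrees; the focal length in pixels is half the picture's height over the tangent of half this angle, whatever the lens; pixels are square), "cx", "cy" (the principal point, pixels), "k1" (the pictures are not rectified: a ray, as slopes to the right and down, at radius r is drawn at 1 + k1 r^2 times it, then the intrinsics apply), "rvec" (rotation vector, rad) and "tvec" (3), from world to camera coordinates, as OpenCV has them. Camera axes: x right, y down, z forward; pixel columns grow to the right and rows downward; lengths in m; the calibration is good to about 2 mm. A picture is of the moment at which its call begins. There is no depth.
- ctrl.close_job(): hands the job in; it is judged then, once.
Trained networks look in a picture, given as the dict that the camera call returned (one of the last four; its "shot" number tells which), for a name from the list of things; names that differ only in an ending like _2 or _b are one class to them, and where a whole thing is asked for, a point or a joint stands for the part that bears it (a point fixed in the world has none). Each returns a list of dicts, best first, with "conf" (0 to 1); they miss things now and then, are a little off and sometimes report something else, mostly with a low value. They report only what shows in the picture. A call takes as long as a camera call. They do not tell look-alikes from the thing itself.
- ctrl.boxes_of(picture, thing): "xy" ([column, row] as shares, 0 to 1, of the picture: columns of its width, rows of its height, amid what is visible of it).
- ctrl.cut_out(picture, thing): "pixels" (384x512 bool, what is visible of it) and "xy" ([column, row] as shares, 0 to 1, of the picture: columns of its width, rows of its height, amid what is visible of it).
The state is a dict: "clock": time; "joint_pos": joint angles; "qvel": joint speeds; "tau": joint torques, N m; "tool_pos": TCP position; "orientation": TCP orientation; "force": force on the tool from outside, world axes, zero at the start; "moment": the same for the moment, N m; "opening": finger opening in m; "gripper_force": force on a finger pad.
Only numpy, scipy, OpenCV 4.12 (cv2) and the standard library are available. Lean on these libraries where they do the work, as an engineer would, in place of code of your own. Each camera call takes 0.05 s, during which the arm holds its last target. There are 200 camera calls.

### The job

The market is closing: put the stall lamp's battery pack on charge. Squeeze the two spring buttons on its sides fully in together and lift it straight out of the lamp's base, stand it upright on the cork mat and let go of it; then take it by its other two faces and lower it upright all the way down into the charging cradle, not letting go before it rests on the cradle's floor. Leave the pottery where it stands.

Things in the scene. Friction and masses are not known exactly. Their poses are not given: they have to be found in the camera images.
- pack_center (a point): Battery pack, upright black block 110 mm tall, about 0.4 kg; the point is its centre, 55 mm above its underside; z up, buttons on its +y and -y sides. 44 mm thick along x (plain faces, full height). Along y: 46 mm wide in its lowest 50 mm, 38 mm above. It starts standing in the lamp's socket, held by two hooks: it lifts about 3 mm, then catches, unless both buttons are pressed together.
- buttons (a point): Midway between the pack's two buttons, 84 mm above its underside. Each button is a grey ribbed pad, 30 mm wide (x) by 28 mm high (z). Over both: 58 mm at rest, 42 mm with both fully pressed. Axes as the pack's. Each button carries a hook, 14 to 20 mm above the underside, that stands out to 30 mm from the centre line at rest and goes in with its button.
- button_l (a joint): Travel of the button on the pack's +y side: 0 = out, 0.008 m = fully pressed. Spring: 3 N at the start of travel to 8 N fully pressed.
- button_r (a joint): The same for the button on the pack's -y side.
- socket (a point): Centre of the floor of the socket in the fixed lamp's grey base, 6 mm above the table; the pack stands on it with its yaw and about 2 mm of play. Socket rim 40 mm above this floor, outside 84 mm (y) by 72 mm (x). The base runs on to x = 207 mm, 20 mm tall; a thin mast stands at x = 165 mm and carries a flat light bar, x = 180 to 330 mm, 0.34 m high.
- mat_top (a point): Centre of the top of a fixed cork mat, 150 x 150 mm, 3 mm thick, between lamp and charger: the place to stand the pack while changing grip.
- cradle (a point): Centre of the floor of the charging cradle on a fixed grey charger, 8 mm above the table. Cheeks at +y and -y, 70 mm apart, 104 mm high, leave no room for fingers at the pack's buttons. Lips at +x and -x, 54 mm apart, 22 mm high. All walls 8 mm thick, heights from this floor. The pack goes in from above, button line along y, either way round. At x = 40 to 85 mm a box 36 mm high.
- beaker: Bystander, to be left alone: dark green beaker, 72 mm wide, 85 mm tall, beyond the mat; origin at the centre of its underside.
- bowl_small: Bystander, to be left alone: small cream bowl, 72 mm wide, 40 mm tall, beyond the mat; origin at the centre of its underside.
- vase: Bystander, to be left alone: ochre vase, 88 mm wide, 130 mm tall, left side; origin at the centre of its underside.
- cup_left: Bystander, to be left alone: pinkish cup, 72 mm wide, 75 mm tall, left side; origin at the centre of its underside.
- bowl_side: Bystander, to be left alone: pinkish bowl, 100 mm wide, 50 mm tall, right side; origin at the centre of its underside.
- cup_side: Bystander, to be left alone: ochre cup, 72 mm wide, 80 mm tall, right side; origin at the centre of its underside.
There are look-alikes about, which are no part of the job. What is shaped like the part that bears pack_center but green, orange or yellow is not meant.

How it is judged:
By the outcome, as a careful person would: the job done as asked, in the order asked, and still so for the second after the job is handed in, with the robot touching nothing.
It also fails if it takes over 61 s, if anything falls off the work surface, if the arm or the gripper's body presses on something with over 40 N, if the wrist force passes 120 N, or if a joint passes its speed limit or range.

## Working session

There is one attempt and no reset: what is moved stays moved. The work goes in short steps, Python scripts to look and compute and a tool call to move; the robot and the scene stay as the last step left them, time stands still between calls to the robot, and variables do not carry over. Pictures are saved under pics/ and viewed, at most 10 in all, crops included, and the job is handed in when it is done.

Besides the shell and the picture viewer there is one more tool, called after "Call:" as name(argument=value, ...), one argument or row to a line, values as JSON. send_rows: Moves the arm, as the interface text tells. Shift numbers are shares of 800 mm and turn numbers shares of 90 degrees, none past 1 either way. Its arguments: {"type":"object","properties":{"deltas":{"type":"array","items":{"type":"array"}},"gripper":{"type":"number"}},"required":["deltas"]}

```bash
mkdir -p pics; ls
cat > h.py <<'E'
import numpy as np, cv2, pickle
from plant import ctrl
def cam(p):
    f=192/np.tan(np.radians(p["vertical_fov"])/2)
    R,_=cv2.Rodrigues(np.array(p["rvec"],float)); t=np.array(p["tvec"],float).ravel()
    return f,R,t
def proj(p,X):
    f,R,t=cam(p); c=np.atleast_2d(X)@R.T+t; s=c[:,:2]/c[:,2:]
    s=s*(1+p["k1"]*(s**2).sum(1,keepdims=True)); return s*f+[p["cx"],p["cy"]]
def ray(p,uv):
    f,R,t=cam(p); d=(np.array(uv,float)-[p["cx"],p["cy"]])/f; s=d.copy()
    for _ in range(30): s=d/(1+p["k1"]*(s@s))
    return -R.T@t, R.T@np.array([s[0],s[1],1])
def atz(p,uv,z):
    o,d=ray(p,uv); return o+d*(z-o[2])/d[2]
def save(p,n): cv2.imwrite(f"pics/{n}.png",p["color"][:,:,::-1])
E
python3 - <<'E'
from h import *
o=ctrl.get_obs(); print(o)
im=[]
for n in ["scene","top","wrist"]:
    p=ctrl.snapshot(n); pickle.dump(p,open(n+".pkl","wb")); im.append(p["color"])
    print(n,p["vertical_fov"],p["k1"],ray(p,[256,192]))
    for th in ["pack_center","buttons","vase","beaker","bowl_small","cup_left","bowl_side","cup_side"]:
        try: print(th,[(round(b["conf"],2),(np.array(b["xy"])*[512,384]).round(1)) for b in ctrl.boxes_of(p,th)][:4])
        except Exception as e: print(th,e)
for n,i in zip(["s0","t0"],im): cv2.imwrite(f"pics/{n}.png",cv2.resize(i[:,:,::-1],(800,600)))
E
```

```text
pics
{'clock': 0.0, 'joint_pos': array([-4.85800219e+01,  2.05916971e+01,  6.31789483e-01, -2.17114300e-02,
       -7.01362572e+01, -1.65071214e+01]), 'qvel': array([-0.01295835, -0.03498036,  0.00934803, -0.02657553, -0.01928502,
        0.02110853]), 'tau': array([ 2.81075936e-04, -5.82715631e+01,  2.93050700e+01,  6.99755743e+00,
        6.74096664e-03, -1.71473589e-04]), 'tool_pos': array([ 0.28415514, -0.61183087,  0.29119957]), 'orientation': array([ 1.79901999e+02, -7.75793145e-03, -1.55094531e+02]), 'force': array([ 0.16953453, -0.0760127 ,  0.85714669]), 'moment': array([-0.01856041,  0.01633813, -0.01668965]), 'gripper_force': 0.0, 'opening': 0.08762101555060302}
scene 48.9165205088348 -0.1601456232087709 (array([1.33291336, 0.46213694, 1.28340062]), array([-0.52058265, -0.29463696, -0.80140997]))
pack_center [(0.9, array([238.7, 154.5])), (0.83, array([153. , 174.5])), (0.6, array([193.6, 163.1])), (0.59, array([221. , 140.3]))]
buttons [(0.7, array([220.1, 145.3])), (0.69, array([198.2, 166.4])), (0.59, array([234.6, 153.1]))]
vase [(0.66, array([380.9, 222.2])), (0.6, ar
[... 542 characters left out ...]
rray([325.8, 246. ])), (0.73, array([370. , 165.5])), (0.72, array([332.1, 191.7]))]
buttons [(0.75, array([329.1, 193. ])), (0.62, array([371.2, 163.8])), (0.53, array([326.1, 248.5]))]
vase [(0.96, array([102.2, 223.4]))]
beaker [(0.77, array([265.8, 151.1]))]
bowl_small [(0.69, array([104.3, 221.9]))]
cup_left [(0.72, array([104.1, 188.9])), (0.44, array([328. , 195.6]))]
bowl_side []
cup_side [(0.74, array([332.2, 194.6])), (0.57, array([400.2, 197.8]))]
wrist 63.802469307075725 0.026930154268989367 (array([ 0.22426251, -0.64041731,  0.38336145]), array([ 0.23701292,  0.11610539, -0.96464739]))
pack_center []
buttons []
vase []
beaker []
bowl_small []
cup_left []
bowl_side []
cup_side []
```

View pics/s0.png

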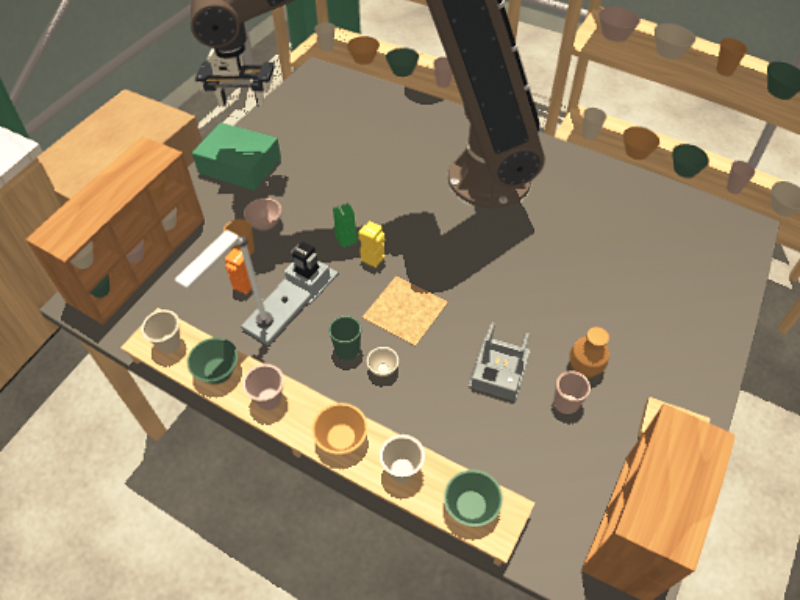

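View pics/t0.png

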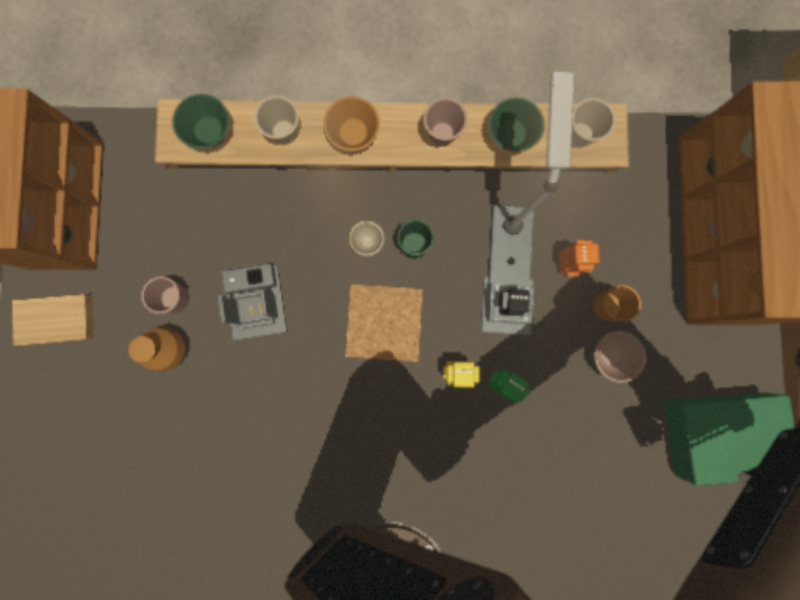

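Run:
```python
from h import *
p=pickle.load(open("top.pkl","rb")); s=.64
for n,uv,z in [("pack",(516,300),.11),("mat",(384,323),.003),("cr",(254,307),.008),("yellow",(461,375),.1),("vase",(160,348),.1),("lampfront",(482,331),.02),("lampfr2",(531,333),.02)]:
    print(n,atz(p,np.array(uv)*s,z).round(3))
# composite crops
T=p["color"];S=pickle.load(open("scene.pkl","rb"))["color"]
c=lambda I,x,y,w=64,h=75:cv2.resize(I[y:y+h*1,x:x+w*1,::-1],(400,300),interpolation=cv2.INTER_CUBIC)
```

```text
pack [ 0.555 -0.238  0.11 ]
mat [0.516 0.012 0.003]
cr [0.547 0.28  0.008]
yellow [ 0.414 -0.135  0.1  ]
vase [0.462 0.427 0.1  ]
lampfront [ 0.5   -0.188  0.02 ]
lampfr2 [ 0.497 -0.287  0.02 ]
```

Call:
send_rows(
  deltas=[
    [[-0.041,0.024,-0.002],0],
    [[-0.082,0.048,-0.004],0],
    [[-0.123,0.071,-0.006],0],
    [[-0.164,0.095,-0.006],0],
    [[-0.205,0.119,-0.006],0],
  ],
)

```text
clock: 1.77
tool_pos: [0.3936, -0.4554, 0.2972]
orientation: [-180.0, 0.0, -155.1]
force: [1.4, -0.2, 1.1]
opening: 0.0879
gripper_force: 0.0
```

Call:
send_rows(
  deltas=[
    [[-0.041,0.024,-0.002],0],
    [[-0.082,0.048,-0.004],0],
    [[-0.123,0.071,-0.006],0],
    [[-0.164,0.095,-0.006],0],
    [[-0.205,0.119,-0.006],0],
  ],
)

```text
clock: 2.18
tool_pos: [0.5024, -0.2997, 0.3023]
orientation: [-180.0, 0.0, -155.1]
force: [0.9, -1.1, 0.1]
opening: 0.0875
gripper_force: 0.0
```

Call:
send_rows(
  deltas=[
    [[-0.03,0.015,0],0.07],
    [[-0.06,0.03,0],0.14],
    [[-0.081,0.046,0],0.21],
    [[-0.081,0.046,0],0.277],
    [[-0.081,0.046,0],0.277],
  ],
)

```text
clock: 2.6
tool_pos: [0.5455, -0.2395, 0.3017]
orientation: [180.0, -0.0, 179.8]
force: [-0.3, 0.1, -0.7]
opening: 0.0878
gripper_force: 0.0
```

Run:
```python
from h import *
p=ctrl.snapshot("wrist"); pickle.dump(p,open("w1.pkl","wb"))
cv2.imwrite("pics/w1.png",cv2.resize(p["color"][:,:,::-1],(800,600)))
b=ctrl.cut_out(p,"buttons"); c=ctrl.cut_out(p,"pack_center")
for q in b+c: print(q["conf"],np.array(q["xy"])*[512,384],cv2.minAreaRect(np.argwhere(q["pixels"])[:,::-1].astype(np.float32)))
```

```text
0.93 [264.0896  22.3872] ((265.5, 30.5), (71.0, 61.0), 0.0)
0.76 [255.5904 186.5088] ((254.3430938720703, 185.82461547851562), (61.3498420715332, 59.29745101928711), 3.1798300743103027)
0.68 [362.496   40.5888] ((363.5, 39.5), (71.0, 89.0), 90.0)
0.65 [225.1776 185.8944] ((229.60406494140625, 186.04315185546875), (10.75830364227295, 34.34107971191406), 4.085616588592529)
0.74 [263.3216  23.3088] ((265.0, 30.5), (61.0, 72.0), 90.0)
0.68 [255.0784 187.2   ] ((255.0, 186.0), (58.0, 60.0), 90.0)
0.65 [363.2128  40.3968] ((363.0, 39.5), (71.0, 88.0), 90.0)
```

View pics/w1.png

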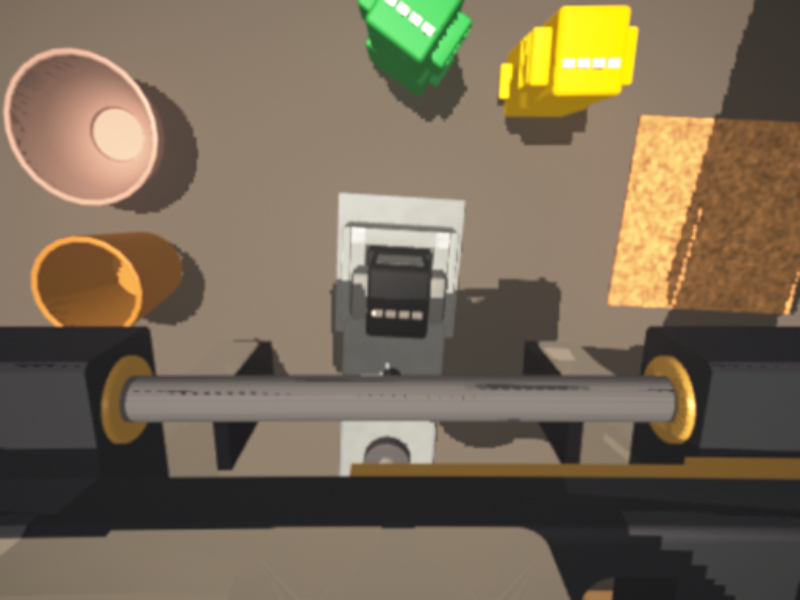

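Run:
```python
from h import *
p=pickle.load(open("w1.pkl","rb")); s=.64
g=lambda n,uv,z:print(n,atz(p,np.array(uv)*s,z).round(4))
g("baseL",(339,194),.02);g("baseR",(464,201),.02);g("base far L",(341,475),.02);g("base far R",(434,475),.02)
for uv in [(347,225),(458,231)]: g("rim",uv,.046)
for uv in [(369,248),(432,248),(428,337),(365,334)]: g("top",uv,.116)
for uv in [(640,115),(608,304),(798,312)]: g("mat",uv,.003)
I=p["color"][100:270,190:320,::-1]
cv2.imwrite("pics/c1.png",cv2.resize(I,None,fx=4.4,fy=3.5,interpolation=cv2.INTER_CUBIC) if 0 else cv2.resize(I,(450,588),interpolation=cv2.INTER_CUBIC))
```

```text
baseL [ 0.4978 -0.2834  0.02  ]
baseR [ 0.5033 -0.1886  0.02  ]
base far L [ 0.7409 -0.2896  0.02  ]
base far R [ 0.7412 -0.2076  0.02  ]
rim [ 0.5182 -0.2754  0.046 ]
rim [ 0.5227 -0.1957  0.046 ]
top [ 0.5236 -0.2557  0.116 ]
top [ 0.5237 -0.2192  0.116 ]
top [ 0.5782 -0.2208  0.116 ]
top [ 0.5762 -0.259   0.116 ]
mat [ 0.4414 -0.0558  0.003 ]
mat [ 0.5897 -0.0634  0.003 ]
mat [0.5969 0.0926 0.003 ]
```

View pics/c1.png

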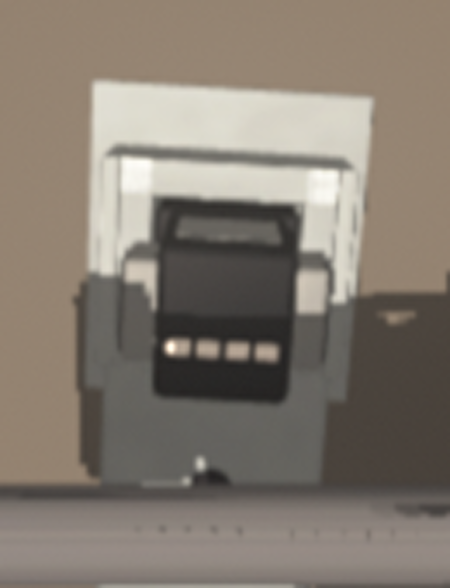

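Run:
```python
from h import *
p=pickle.load(open("w1.pkl","rb"))
c=[(236.8,170.8),(276.1,172.3),(272.9,216.2),(234.8,214.8)]
P=np.array([atz(p,u,.116) for u in c]);print(P.round(4),P.mean(0))
# buttons (crop coords): left pad x 122..155, right 297..331 at z ~.104 (top edges)
for cx,cy in [(122,255),(331,263),(123,350),(327,360)]:
    print(atz(p,(190+cx*.2889,100+cy*.2891),.104).round(4))
print(ctrl.get_obs()["tool_pos"])
```

```text
[[ 0.5348 -0.2553  0.116 ]
 [ 0.5363 -0.2194  0.116 ]
 [ 0.5788 -0.2218  0.116 ]
 [ 0.5773 -0.2579  0.116 ]] [ 0.55676671 -0.23859739  0.116     ]
[ 0.54   -0.2671  0.104 ]
[ 0.5424 -0.2093  0.104 ]
[ 0.5674 -0.2675  0.104 ]
[ 0.5705 -0.2098  0.104 ]
[ 0.54463399 -0.24097914  0.30182164]
```

Call:
send_rows(
  deltas=[
    [[-0.0144,0.002,0.02],0.031],
    [[-0.0144,0.002,0.06],0.031],
    [[-0.0144,0.002,0.1],0.031],
    [[-0.0144,0.002,0.125],0.031],
    [[-0.0144,0.002,0.125],0.031],
  ],
  gripper=1,
)

```text
clock: 3.17
tool_pos: [0.5535, -0.2393, 0.1971]
orientation: [179.9, -0.4, 177.2]
force: [-0.6, 0.0, -0.3]
opening: 0.0875
gripper_force: 0.0
```

Run:
```python
from h import *
o=ctrl.get_obs();print(o["tool_pos"],o["orientation"],o["force"])
p=ctrl.snapshot("wrist"); print(ctrl.get_obs()["tool_pos"])
cv2.imwrite("pics/w2.png",cv2.resize(p["color"][:,:,::-1],(800,600))); pickle.dump(p,open("w2.pkl","wb"))
```

```text
[ 0.55348191 -0.23931409  0.1970536 ] [179.91429182  -0.4376704  177.21729317] [-0.55508284  0.02014381 -0.33407047]
[ 0.55485687 -0.23967805  0.19989626]
```

View pics/w2.png

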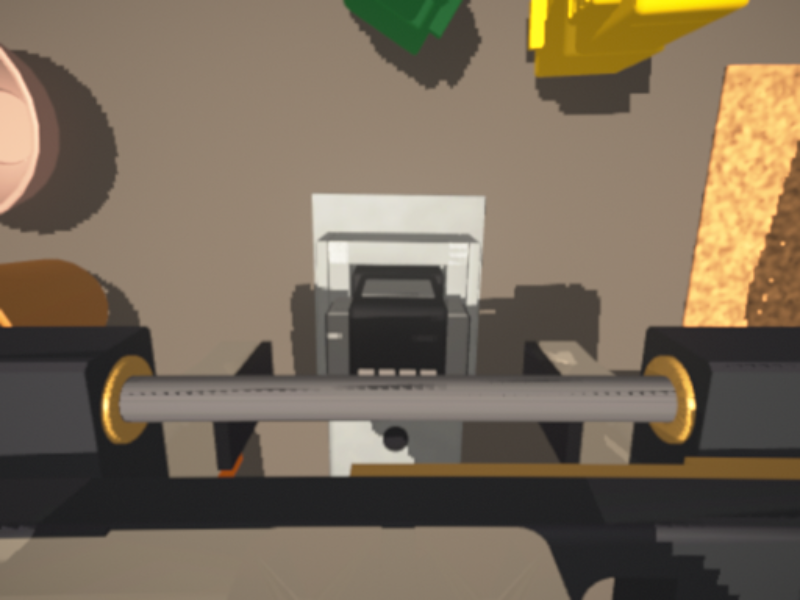

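Run:
```python
from h import *
p=pickle.load(open("w2.pkl","rb")); s=.64
for uv,z in [((353,306),.116),((446,306),.116),((320,238),.046),((478,238),.046),((312,196),.02),((485,197),.02)]: print(atz(p,np.array(uv)*s,z).round(4))
```

```text
[ 0.5353 -0.2546  0.116 ]
[ 0.537  -0.2201  0.116 ]
[ 0.5181 -0.2762  0.046 ]
[ 0.522  -0.1967  0.046 ]
[ 0.4983 -0.2829  0.02  ]
[ 0.5034 -0.1885  0.02  ]
```

Call:
send_rows(
  deltas=[
    [[-0.002,0.001,0.02],0],
    [[-0.002,0.001,0.045],0],
    [[-0.002,0.001,0.065],0],
    [[-0.002,0.001,0.078],0],
    [[-0.002,0.001,0.078],0],
  ],
)

```text
clock: 3.63
tool_pos: [0.5576, -0.2386, 0.1388]
orientation: [180.0, -0.1, 177.2]
force: [-1.4, -0.9, -0.3]
opening: 0.0876
gripper_force: 0.0
```

Call:
send_rows(
  deltas=[
    [[0,0,0],0],
    [[0,0,0],0],
    [[0,0,0],0],
    [[0,0,0],0],
    [[0,0,0],0],
  ],
  gripper=0,
)

```text
clock: 4.05
tool_pos: [0.5584, -0.2384, 0.1402]
orientation: [-180.0, 0.1, 177.2]
force: [0.4, -3.2, 2.1]
opening: 0.0598
gripper_force: 1.5
```

Call:
send_rows(
  deltas=[
    [[0,0,0],0],
    [[0,0,0],0],
    [[0,0,0],0],
    [[0,0,0],0],
    [[0,0,0],0],
  ],
)

```text
clock: 4.47
tool_pos: [0.5585, -0.239, 0.1403]
orientation: [-179.9, 0.1, 177.2]
force: [-1.0, -3.3, 5.3]
opening: 0.04
gripper_force: 30.0
```

Call:
send_rows(
  deltas=[
    [[0,0,-0.006],0],
    [[0,0,-0.012],0],
    [[0,0,-0.018],0],
    [[0,0,-0.018],0],
    [[0,0,-0.018],0],
  ],
)

```text
clock: 4.88
tool_pos: [0.558, -0.2382, 0.1538]
orientation: [180.0, 0.0, 177.2]
force: [-0.9, 0.6, -4.8]
opening: 0.0398
gripper_force: 30.0
```

Call:
send_rows(
  deltas=[
    [[0,0,-0.01],0],
    [[0,0,-0.03],0],
    [[0,0,-0.05],0],
    [[0,0,-0.07],0],
    [[0,0,-0.08],0],
  ],
)

```text
clock: 5.3
tool_pos: [0.5587, -0.2385, 0.2201]
orientation: [-180.0, 0.1, 177.2]
force: [-0.2, -0.2, -5.2]
opening: 0.04
gripper_force: 30.0
```

Call:
send_rows(
  deltas=[
    [[0.003,0.015,0],0],
    [[0.01,0.05,0],0],
    [[0.018,0.09,0],0],
    [[0.026,0.13,0],0],
    [[0.034,0.165,0],0],
  ],
)

```text
clock: 5.72
tool_pos: [0.5362, -0.1034, 0.217]
orientation: [180.0, -0.1, 177.2]
force: [-0.0, 0.8, -4.7]
opening: 0.0397
gripper_force: 30.0
```

Call:
send_rows(
  deltas=[
    [[0.007,0.035,0],0],
    [[0.015,0.075,0],0],
    [[0.024,0.115,0],0],
    [[0.031,0.14,0],0],
    [[0.031,0.147,0],0],
  ],
)

```text
clock: 6.13
tool_pos: [0.5169, 0.0164, 0.2174]
orientation: [180.0, -0.0, 177.3]
force: [-0.6, -0.7, -4.5]
opening: 0.0392
gripper_force: 30.0
```

Run:
```python
from h import *
p=ctrl.snapshot("wrist"); t=ctrl.snapshot("top"); s=ctrl.snapshot("scene"); o=ctrl.get_obs(); print(o["tool_pos"],o["orientation"],o["opening"],o["gripper_force"],o["force"],o["clock"])
c=lambda I:cv2.resize(I[:,:,::-1],(400,300),interpolation=cv2.INTER_AREA)
k=lambda I,x,y,w,h:cv2.resize(I[y:y+h,x:x+w,::-1],(400,300),interpolation=cv2.INTER_CUBIC)
cv2.imwrite("pics/m3.png",np.vstack([np.hstack([c(p["color"]),k(t["color"],190,150,120,90)]),np.hstack([k(s["color"],170,110,160,120),k(t["color"],125,150,80,60)])]))
pickle.dump((p,t,s),open("m3.pkl","wb"))
```

```text
[0.51789423 0.01404136 0.21746169] [-1.79991927e+02 -3.40085624e-02  1.77278119e+02] 0.03939263191775474 29.96436595916748 [ 0.82997074 -0.40032369 -3.41543895] 6.2833
```

View pics/m3.png

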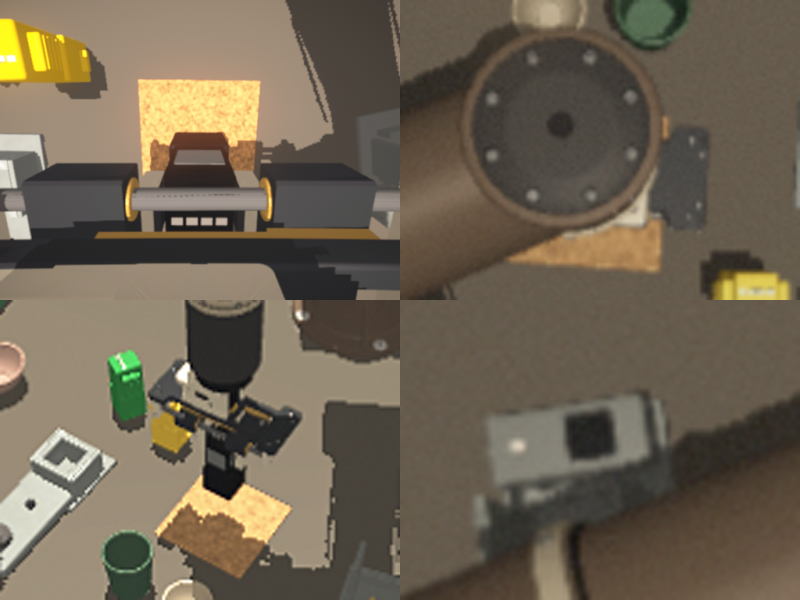

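Call:
send_rows(
  deltas=[
    [[0,0,0.02],0],
    [[0,0,0.045],0],
    [[0,0,0.07],0],
    [[0,0,0.085],0],
    [[0,0,0.093],0],
  ],
)

```text
clock: 6.7
tool_pos: [0.5173, 0.0121, 0.1413]
orientation: [-179.9, -0.2, 177.1]
force: [-1.2, -0.1, -5.1]
opening: 0.0397
gripper_force: 30.0
```

Call:
send_rows(
  deltas=[
    [[0,0,0.002],0],
    [[0,0,0.004],0],
    [[0,0,0.006],0],
    [[0,0,0.0075],0],
    [[0,0,0.0075],0],
  ],
)

```text
clock: 7.12
tool_pos: [0.5186, 0.0135, 0.1378]
orientation: [180.0, 0.1, 177.2]
force: [-0.8, 0.1, -5.2]
opening: 0.0397
gripper_force: 30.0
```

Call:
send_rows(
  deltas=[
    [[0,0,0.001],0],
    [[0,0,0.001],0],
    [[0,0,0.001],0],
    [[0,0,0.001],0],
    [[0,0,0.001],0],
  ],
)

```text
clock: 7.53
tool_pos: [0.5187, 0.0136, 0.1372]
orientation: [180.0, 0.1, 177.2]
force: [-1.5, -1.2, 4.0]
opening: 0.0396
gripper_force: 30.0
```

Call:
send_rows(
  deltas=[
    [[0,0,0.001],0],
    [[0,0,0.001],0],
    [[0,0,0.001],0],
    [[0,0,0.001],0],
    [[0,0,0.001],0],
  ],
)

```text
clock: 7.95
tool_pos: [0.5188, 0.0135, 0.1371]
orientation: [180.0, 0.1, 177.2]
force: [-4.5, -0.8, 12.4]
opening: 0.0397
gripper_force: 30.0
```

Call:
send_rows(
  deltas=[
    [[0,0,-0.001],0],
    [[0,0,-0.001],0],
    [[0,0,-0.001],0],
    [[0,0,-0.001],0],
    [[0,0,-0.001],0],
  ],
  gripper=1,
)

```text
clock: 8.37
tool_pos: [0.5183, 0.0136, 0.1364]
orientation: [180.0, -0.0, 177.2]
force: [0.4, 1.0, 1.0]
opening: 0.0676
gripper_force: 0.0
```

Call:
send_rows(
  deltas=[
    [[0,0,0],0],
    [[0,0,0],0],
    [[0,0,0],0],
    [[0,0,0],0],
    [[0,0,0],0],
  ],
)

```text
clock: 8.78
tool_pos: [0.5183, 0.0135, 0.1365]
orientation: [-180.0, -0.0, 177.2]
force: [-0.1, -0.4, -0.6]
opening: 0.0873
gripper_force: 0.0
```

Call:
send_rows(
  deltas=[
    [[0,0,-0.02],0],
    [[0,0,-0.06],0],
    [[0,0,-0.11],0],
    [[0,0,-0.15],0],
    [[0,0,-0.17],0],
  ],
)

```text
clock: 9.2
tool_pos: [0.5196, 0.0137, 0.2771]
orientation: [179.9, 0.3, 177.2]
force: [1.2, 0.8, 0.4]
opening: 0.0877
gripper_force: 0.0
```

Run:
```python
from h import *
p=ctrl.snapshot("wrist"); o=ctrl.get_obs(); print(o["tool_pos"],o["orientation"],o["joint_pos"].round(1),o["clock"])
cv2.imwrite("pics/w4.png",cv2.resize(p["color"][:,:,::-1],(800,600),interpolation=cv2.INTER_CUBIC)); pickle.dump(p,open("w4.pkl","wb"))
```

```text
[0.52034673 0.01380503 0.27884114] [179.87869368   0.46824389 177.23978949] [ 2.32e+01  6.30e+00 -2.01e+01  1.00e-01 -6.32e+01 -1.16e+02] 9.25
```

View pics/w4.png

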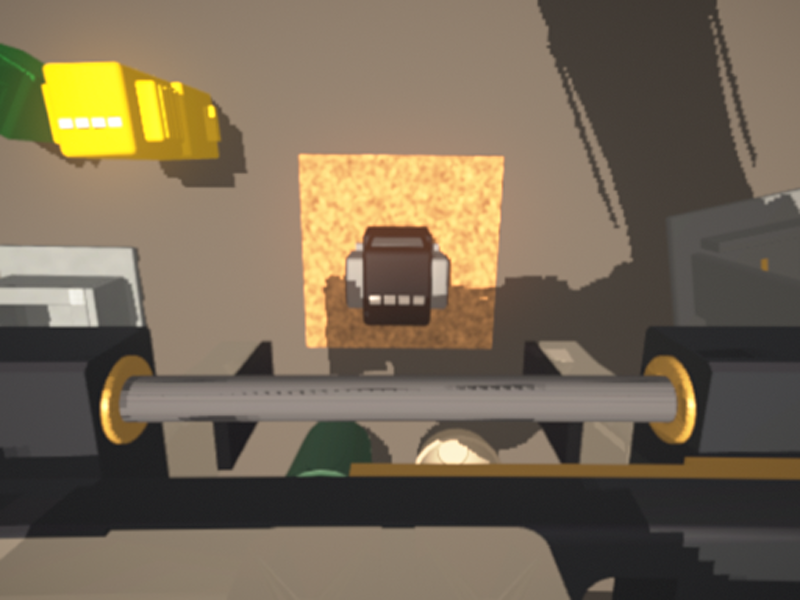

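Call:
send_rows(
  deltas=[
    [[-0.002,0.03,0],-0.078],
    [[-0.004,0.065,0],-0.156],
    [[-0.006,0.1,0],-0.234],
    [[-0.008,0.135,0],-0.312],
    [[-0.009,0.16,0],-0.39],
  ],
)

```text
clock: 9.67
tool_pos: [0.5318, 0.1428, 0.2723]
orientation: [180.0, 0.0, -147.3]
force: [-0.2, -0.6, -0.0]
opening: 0.0878
gripper_force: 0.0
```

Call:
send_rows(
  deltas=[
    [[-0.025,0.032,0],-0.078],
    [[-0.05,0.064,0],-0.156],
    [[-0.075,0.095,0],-0.234],
    [[-0.09,0.115,0],-0.312],
    [[-0.1,0.127,0],-0.39],
  ],
)

```text
clock: 10.08
tool_pos: [0.545, 0.272, 0.2718]
orientation: [180.0, -0.0, -112.2]
force: [0.6, -0.0, 0.4]
opening: 0.0877
gripper_force: 0.0
```

Call:
send_rows(
  deltas=[
    [[0,0,0],-0.078],
    [[0,0,0],-0.156],
    [[0,0,0],-0.22],
    [[0,0,0],-0.22],
    [[0,0,0],-0.22],
  ],
)

```text
clock: 10.5
tool_pos: [0.545, 0.2696, 0.2722]
orientation: [180.0, -0.0, -93.0]
force: [0.5, -0.2, -0.5]
opening: 0.0876
gripper_force: 0.0
```

Run:
```python
from h import *
p=ctrl.snapshot("wrist"); o=ctrl.get_obs(); print(o["tool_pos"],o["orientation"],o["joint_pos"].round(1),o["clock"])
cv2.imwrite("pics/w5.png",cv2.resize(p["color"][:,:,::-1],(800,600),interpolation=cv2.INTER_CUBIC)); pickle.dump(p,open("w5.pkl","wb"))
```

```text
[0.54502257 0.26952984 0.27229957] [ 1.79982125e+02 -1.23809238e-02 -9.30211150e+01] [ 44.7  15.1  -9.8  -0.  -65.2 -47.7] 10.55
```

View pics/w5.png

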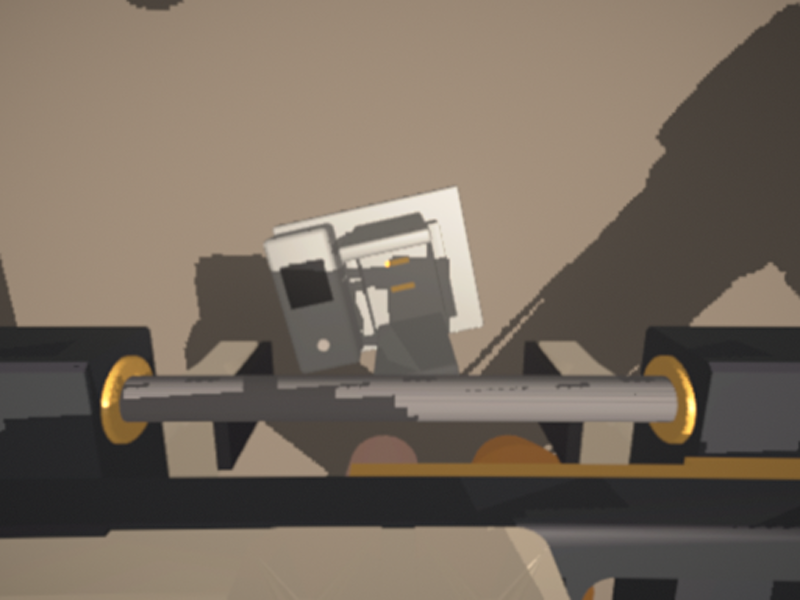

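```bash
cat > ov.py <<'E'
from h import *
import sys
x,y,yaw=map(float,sys.argv[1:4]); a=np.radians(yaw)
def W(P): P=np.atleast_2d(np.array(P,float)); return np.c_[x+P[:,0]*np.cos(a)-P[:,1]*np.sin(a),y+P[:,0]*np.sin(a)+P[:,1]*np.cos(a),.008+P[:,2]]
rect=lambda x0,x1,y0,y1,z:[(x0,y0,z),(x1,y0,z),(x1,y1,z),(x0,y1,z)]
ms=1e-3
R=[rect(-.019,.019,s*.035,s*.043,.104) for s in(1,-1)]+[rect(s*.027,s*.035,-.02,.02,.022) for s in (1,-1)]+[rect(.04,.085,-.03,.03,.032)]
out=[]
for f,(x0,y0,w,h),z in [("w5.pkl",(165,110,150,135),4),("top.pkl",(130,155,66,66),6)]:
    p=pickle.load(open(f,"rb")); I=cv2.resize(p["color"][y0:y0+h,x0:x0+w,::-1],(int(w*600/h*.65),int(600*.65)),interpolation=cv2.INTER_CUBIC); k=600*.65/h
    for i,r in enumerate(R):
        q=((proj(p,W(r))-[x0,y0]+.5)*k*8).astype(int); cv2.polylines(I,[q],True,[(0,0,255),(0,0,255),(255,0,0),(255,0,0),(0,200,0)][i],1,cv2.LINE_AA,3)
    out.append(I)
I=np.hstack(out); print(I.shape); cv2.imwrite("pics/"+sys.argv[4],I[:, :800])
E
python3 - <<'E'
from h import *
p=pickle.load(open("w5.pkl","rb")); s=.64
g=lambda uv,z:atz(p,np.array(uv)*s,z)
A,B,C=g((457,187),.008),g((272,227),.008),g((482,325),.008)
print(A,B,C,np.degrees(np.arctan2(*(B-A)[[1,0]])),np.degrees(np.arctan2(*(C-A)[[1,0]]))-90,np.linalg.norm(B-A))
for uv in [(266,242),(333,226),(362,368)]: print("box",g(uv,.036),g(uv,.044))
for uv in [(340,247),(437,224)]: print("cheek",g(uv,.112))
E
python3 ov.py 0.547 0.28 11 c5.png
```

```text
[0.50016844 0.21765057 0.008     ] [0.63633625 0.23931167 0.008     ] [0.48299416 0.32303093 0.008     ] 9.038678310168525 9.256357535558479 0.13787993283058914
box [0.63422912 0.24633098 0.036     ] [0.63199092 0.24525775 0.044     ]
box [0.58779089 0.2378177  0.036     ] [0.58668753 0.23695252 0.044     ]
box [0.57549335 0.34197825 0.036     ] [0.57469051 0.33856763 0.044     ]
cheek [0.57458973 0.24073744 0.112     ]
cheek [0.52332991 0.23136958 0.112     ]
(390, 823, 3)
```

View pics/c5.png

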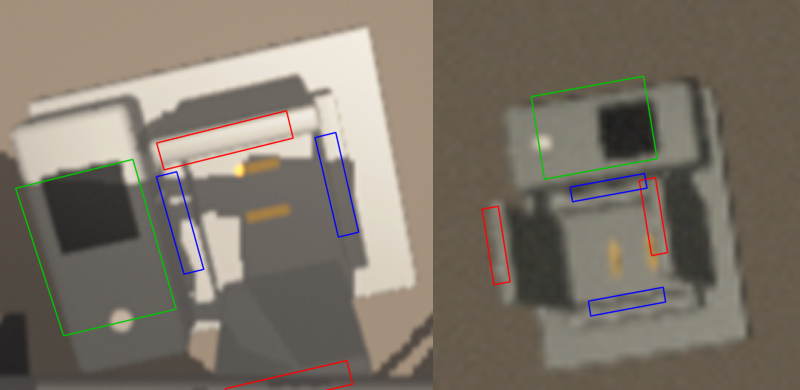

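```bash
sed -i 's/-.019,.019,s/-.026,.026,s/; s/-.02,.02,.022/-.03,.03,.022/; s/\.04,\.085,-\.03,\.03,\.032)\]/.04,.085,-.053,.053,.028)]+[rect(-.053,.085,-.053,.053,0)]/; s/(0,200,0)\]\[i\]/(0,200,0),(0,255,255)][i]/' ov.py; python3 ov.py 0.5425 0.279 9.2 c6.png
```

```text
(390, 823, 3)
```

View pics/c6.png

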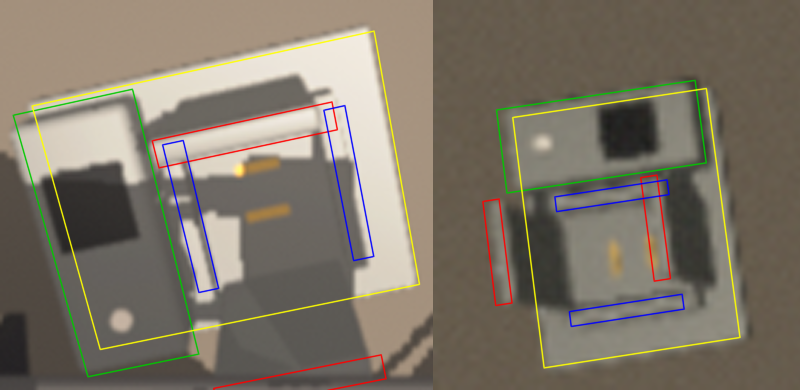

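Call:
send_rows(
  deltas=[
    [[0.03,0.002,0],0],
    [[0.075,0.005,0],0],
    [[0.12,0.007,0],0],
    [[0.165,0.01,0],0],
    [[0.21,0.012,0],0],
  ],
)

```text
clock: 10.97
tool_pos: [0.5267, 0.1007, 0.2726]
orientation: [-180.0, 0.0, -93.0]
force: [1.4, -0.6, 0.9]
opening: 0.0875
gripper_force: 0.0
```

Call:
send_rows(
  deltas=[
    [[0.045,0.003,0],0],
    [[0.085,0.006,0],0],
    [[0.111,0.006,0.01],0],
    [[0.111,0.006,0.03],0],
    [[0.111,0.006,0.04],0],
  ],
)

```text
clock: 11.38
tool_pos: [0.5174, 0.0124, 0.2396]
orientation: [180.0, 0.0, -93.1]
force: [-0.5, 1.0, -0.7]
opening: 0.0878
gripper_force: 0.0
```

Run:
```python
from h import *
p=ctrl.snapshot("wrist"); o=ctrl.get_obs(); print(o["tool_pos"],o["orientation"],o["clock"])
pickle.dump(p,open("w7.pkl","wb"))
for q in ctrl.cut_out(p,"pack_center"):
    print(q["conf"],np.array(q["xy"])*[512,384],cv2.minAreaRect(np.argwhere(q["pixels"])[:,::-1].astype(np.float32)))
c=np.array([o["tool_pos"][0],o["tool_pos"][1]]);a=np.radians(-2.8)
R=np.array([[np.cos(a),-np.sin(a)],[np.sin(a),np.cos(a)]])
for s in [(-.022,-.019),(.022,-.019),(.022,.019),(-.022,.019)]: print(proj(p,[*(c+R@s),.113]))
I=p["color"].astype(int).sum(2)
for r in (175,185,195): print(r,I[r,215:300:1].tolist())
```

```text
[0.51694103 0.01296423 0.23819316] [ 1.79833204e+02 -2.88685319e-02 -9.30510305e+01] 11.4333
0.79 [256.    191.616] ((255.0, 189.0), (84.0, 60.0), 90.0)
0.68 [363.8784  18.0864] ((374.0, 23.0), (46.0, 96.0), 90.0)
[[286.62074224 177.24330687]]
[[225.74627177 177.58279827]]
[[227.18854349 226.80528755]]
[[285.5792988  226.48421977]]
175 [329, 334, 333, 331, 332, 333, 342, 342, 333, 325, 320, 317, 283, 209, 172, 171, 170, 169, 171, 170, 174, 198, 238, 257, 262, 261, 264, 265, 266, 265, 264, 268, 265, 264, 265, 268, 265, 267, 271, 278, 279, 279, 283, 291, 292, 297, 303, 305, 308, 313, 316, 318, 319, 319, 322, 323, 325, 317, 289, 232, 184, 176, 176, 178, 177, 175, 189, 231, 286, 315, 329, 335, 322, 312, 311, 319, 323, 326, 340, 460, 582, 592, 583, 583, 589]
185 [293, 286, 275, 267, 280, 294, 296, 291, 286, 285, 267, 189, 154, 158, 162, 165, 170, 188, 195, 187, 176, 171, 168, 170, 171, 172, 172, 169, 207, 363, 526, 557, 553, 552, 500, 319, 184, 169, 173, 171, 168, 167, 166, 168, 167, 165, 169, 169, 170, 168, 168, 168, 172, 172, 171, 170, 170, 173, 171, 172, 174, 175, 176, 174, 175, 177, 176, 172, 173, 207, 279, 315, 321, 318, 310, 302, 305, 316, 337, 464, 590, 608, 600, 582, 563]
195 [316, 317, 312, 309, 311, 319, 331, 344, 348, 340, 302, 210, 159, 160, 171, 177, 178, 170, 155, 150, 150, 153, 155, 153, 151, 153, 151, 153, 185, 315, 463, 491, 489, 488, 443, 279, 165, 155, 155, 157, 158, 158, 155, 159, 171, 203, 215, 216, 215, 218, 217, 220, 221, 219, 221, 218, 210, 198, 198, 198, 203, 198, 201, 204, 204, 194, 172, 162, 167, 209, 282, 303, 307, 317, 319, 315, 304, 292, 291, 391, 539, 568, 581, 589, 589]
```

Call:
send_rows(
  deltas=[
    [[0,0,0.03],0],
    [[0,0,0.07],0],
    [[0,0,0.11],0],
    [[0,0,0.135],0],
    [[0,0,0.143],0],
  ],
)

```text
clock: 11.9
tool_pos: [0.5169, 0.0142, 0.1235]
orientation: [179.8, -0.1, -92.8]
force: [-0.2, 1.0, 0.3]
opening: 0.0878
gripper_force: 0.0
```

Call:
send_rows(
  deltas=[
    [[0,0,0],0],
    [[0,0,0],0],
    [[0,0,0],0],
    [[0,0,0],0],
    [[0,0,0],0],
  ],
  gripper=0,
)

```text
clock: 12.32
tool_pos: [0.5188, 0.0141, 0.1275]
orientation: [-179.9, 0.1, -92.8]
force: [0.4, -0.5, -1.1]
opening: 0.06
gripper_force: 0.0
```

Call:
send_rows(
  deltas=[
    [[0,0,0],0],
    [[0,0,0],0],
    [[0,0,0],0],
    [[0,0,0],0],
    [[0,0,0],0],
  ],
)

```text
clock: 12.73
tool_pos: [0.518, 0.0138, 0.1265]
orientation: [180.0, -0.0, -92.8]
force: [-2.7, 1.0, 6.3]
opening: 0.0438
gripper_force: 29.9
```

Call:
send_rows(
  deltas=[
    [[0,0,-0.02],0],
    [[0,0,-0.055],0],
    [[0,0,-0.095],0],
    [[0,0,-0.135],0],
    [[0,0,-0.169],0],
  ],
)

```text
clock: 13.15
tool_pos: [0.5177, 0.0137, 0.2627]
orientation: [180.0, 0.0, -92.8]
force: [1.5, 0.3, -4.4]
opening: 0.0435
gripper_force: 29.9
```

Call:
send_rows(
  deltas=[
    [[-0.015,0,0],-0.01],
    [[-0.05,-0.002,0],-0.03],
    [[-0.09,-0.004,0],-0.06],
    [[-0.13,-0.006,0],-0.09],
    [[-0.17,-0.008,0],-0.131],
  ],
)

```text
clock: 13.57
tool_pos: [0.5304, 0.1505, 0.26]
orientation: [179.9, -0.0, -80.9]
force: [1.5, -1.1, -4.7]
opening: 0.044
gripper_force: 29.9
```

Call:
send_rows(
  deltas=[
    [[-0.04,-0.011,0],0],
    [[-0.08,-0.022,0],0],
    [[-0.12,-0.032,0],0],
    [[-0.145,-0.039,0],0],
    [[-0.154,-0.0415,0],0],
  ],
)

```text
clock: 13.98
tool_pos: [0.5444, 0.2792, 0.2593]
orientation: [179.9, -0.0, -80.9]
force: [0.1, -0.2, -4.3]
opening: 0.0443
gripper_force: 29.9
```

Run:
```python
from h import *
p=ctrl.snapshot("wrist"); t=ctrl.snapshot("top"); s=ctrl.snapshot("scene")
o=ctrl.get_obs(); print(o["tool_pos"],o["orientation"],o["force"],o["clock"])
c=lambda I:cv2.resize(I[:,:,::-1],(400,300),interpolation=cv2.INTER_AREA)
k=lambda I,x,y,w,h:cv2.resize(I[y:y+h,x:x+w,::-1],(400,300),interpolation=cv2.INTER_CUBIC)
a=np.radians(9);C=np.array([.544,.278]);R=np.array([[np.cos(a),-np.sin(a)],[np.sin(a),np.cos(a)]])
d=lambda q,P:cv2.polylines(q["color"],[np.round(proj(q,[[*(C+R@np.array(x[:2])),x[2]] for x in P])).astype(int)],True,(255,0,0),1)
for y in (.035,-.035):
  for q in (p,s): d(q,[(-.024,y,.112),(.024,y,.112)])
cv2.imwrite("pics/m8.png",np.vstack([np.hstack([c(p["color"]),k(p["color"],150,90,212,159)]),np.hstack([k(s["color"],260,150,120,90),k(t["color"],125,150,80,60)])]))
```

```text
[0.54411884 0.27627569 0.25984898] [ 1.79862514e+02 -6.91203218e-02 -8.09732856e+01] [-0.20018576 -1.2691399  -4.22652755] 14.1333
```

View pics/m8.png

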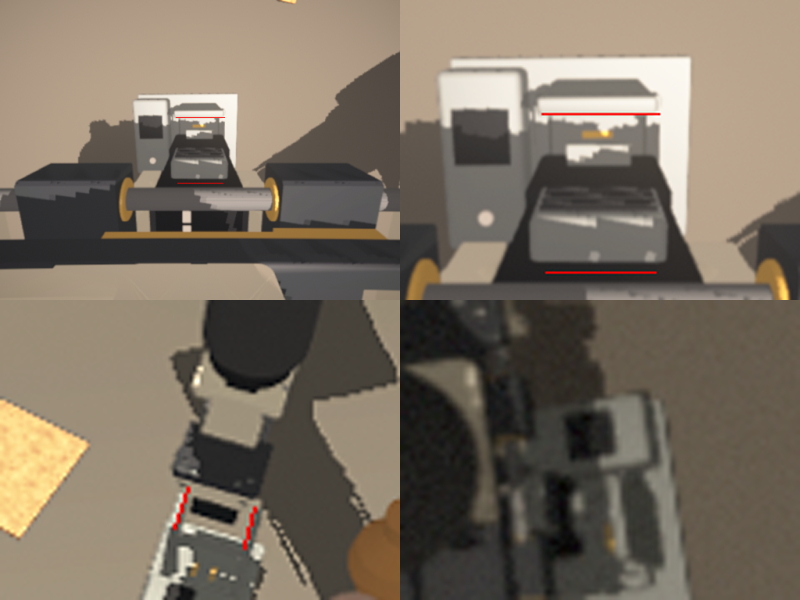

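Call:
send_rows(
  deltas=[
    [[0,0,0.01],0],
    [[0,0,0.025],0],
    [[0,0,0.04],0],
    [[0,0,0.055],0],
    [[0,0,0.065],0],
  ],
)

```text
clock: 14.55
tool_pos: [0.5445, 0.2751, 0.208]
orientation: [180.0, 0.0, -81.1]
force: [-1.1, 2.1, -3.1]
opening: 0.0435
gripper_force: 30.0
```

Call:
send_rows(
  deltas=[
    [[0,0,0.015],0],
    [[0,0,0.03],0],
    [[0,0,0.045],0],
    [[0,0,0.06],0],
    [[0,0,0.07],0],
  ],
)

```text
clock: 14.97
tool_pos: [0.5445, 0.2752, 0.1521]
orientation: [180.0, -0.0, -81.1]
force: [-1.2, 0.5, -3.7]
opening: 0.044
gripper_force: 30.0
```

Call:
send_rows(
  deltas=[
    [[-0.002,0,0.004],0],
    [[-0.002,0,0.009],0],
    [[-0.002,0,0.014],0],
    [[-0.002,0,0.019],0],
    [[-0.002,0,0.022],0],
  ],
)

```text
clock: 15.38
tool_pos: [0.5445, 0.2777, 0.1355]
orientation: [180.0, -0.0, -81.0]
force: [0.5, 0.4, -5.3]
opening: 0.0439
gripper_force: 30.0
```

Call:
send_rows(
  deltas=[
    [[0,0,0.001],0],
    [[0,0,0.002],0],
    [[0,0,0.002],0],
    [[0,0,0.002],0],
    [[0,0,0.002],0],
  ],
)

```text
clock: 15.8
tool_pos: [0.5446, 0.2779, 0.1344]
orientation: [-180.0, 0.0, -81.0]
force: [-0.1, 0.1, -5.3]
opening: 0.044
gripper_force: 30.0
```

Contact expected near z = 0.1315; go on in small steps.

Call:
send_rows(
  deltas=[
    [[0,0,0.001],0],
    [[0,0,0.002],0],
    [[0,0,0.0025],0],
    [[0,0,0.0025],0],
    [[0,0,0.0025],0],
  ],
)

```text
clock: 16.22
tool_pos: [0.5445, 0.2778, 0.1321]
orientation: [180.0, -0.0, -81.0]
force: [-0.8, 0.4, -4.2]
opening: 0.0436
gripper_force: 30.0
```

Call:
send_rows(
  deltas=[
    [[0,0,0.001],0],
    [[0,0,0.001],0],
    [[0,0,0.001],0],
    [[0,0,0.001],0],
    [[0,0,0.001],0],
  ],
)

```text
clock: 16.63
tool_pos: [0.5446, 0.2779, 0.1316]
orientation: [-180.0, 0.0, -81.0]
force: [-1.1, -0.9, -1.5]
opening: 0.0438
gripper_force: 30.0
```

Call:
send_rows(
  deltas=[
    [[0,0,0.001],0],
    [[0,0,0.001],0],
    [[0,0,0.001],0],
    [[0,0,0.001],0],
    [[0,0,0.001],0],
  ],
)

```text
clock: 17.05
tool_pos: [0.5446, 0.2778, 0.1315]
orientation: [-180.0, 0.0, -81.0]
force: [-3.2, -2.3, 5.9]
opening: 0.0436
gripper_force: 30.0
```

Call:
send_rows(
  deltas=[
    [[0,0,0],0],
    [[0,0,0],0],
    [[0,0,0],0],
    [[0,0,0],0],
    [[0,0,0],0],
  ],
  gripper=1,
)

```text
clock: 17.47
tool_pos: [0.5446, 0.2779, 0.1305]
orientation: [-180.0, 0.0, -81.0]
force: [0.9, 0.2, 0.6]
opening: 0.0716
gripper_force: 0.0
```

Call:
send_rows(
  deltas=[
    [[0,0,0],0],
    [[0,0,0],0],
    [[0,0,0],0],
    [[0,0,0],0],
    [[0,0,0],0],
  ],
)

```text
clock: 17.88
tool_pos: [0.5445, 0.2778, 0.1305]
orientation: [180.0, -0.0, -81.0]
force: [0.1, -0.1, 0.6]
opening: 0.0874
gripper_force: 0.0
```

Call:
send_rows(
  deltas=[
    [[0,0,-0.015],0],
    [[0,0,-0.05],0],
    [[0,0,-0.09],0],
    [[0,0,-0.13],0],
    [[0,0,-0.17],0],
  ],
)

```text
clock: 18.3
tool_pos: [0.5443, 0.2776, 0.268]
orientation: [180.0, -0.0, -81.0]
force: [1.3, 0.5, -0.4]
opening: 0.0876
gripper_force: 0.0
```

Run:
```python
from h import *
p=ctrl.snapshot("wrist"); o=ctrl.get_obs(); print(o["tool_pos"],o["orientation"],o["force"],o["clock"])
for q in ctrl.cut_out(p,"pack_center"): print(q["conf"],np.array(q["xy"])*[512,384],cv2.boundingRect(q["pixels"].astype(np.uint8)))
a=np.radians(9);C=np.array([.5446,.2778]);R=np.array([[np.cos(a),-np.sin(a)],[np.sin(a),np.cos(a)]])
for zz in (.118,.008): print(proj(p,[[*(C+R@s),zz] for s in [(-.022,-.019),(.022,-.019),(.022,.019),(-.022,.019)]]).round(1).tolist())
I=p["color"].astype(int).sum(2)
for r in (175,190,205): print(r,I[r,205:305:2].tolist())
print("col256",I[120:235:2,256].tolist())
```

```text
[0.54671474 0.27884042 0.27555262] [-179.48553496    0.18610201  -80.94789823] [2.65288449 2.60792878 8.07417766] 18.35
0.86 [254.208 184.896] (228, 151, 54, 69)
[[282.8, 170.8], [227.5, 170.8], [228.5, 215.9], [281.7, 215.9]]
[[274.1, 151.7], [235.6, 151.7], [236.1, 184.1], [273.6, 184.1]]
175 [139, 141, 205, 311, 309, 296, 271, 272, 303, 309, 311, 241, 151, 159, 159, 159, 162, 162, 163, 191, 431, 459, 353, 165, 172, 169, 169, 172, 172, 174, 175, 174, 175, 175, 177, 176, 176, 173, 225, 323, 335, 649, 675, 676, 679, 679, 679, 683, 586, 450]
190 [302, 303, 304, 304, 307, 297, 278, 265, 292, 297, 309, 273, 141, 151, 154, 155, 159, 158, 162, 202, 531, 556, 426, 168, 184, 181, 176, 172, 170, 166, 168, 169, 169, 170, 168, 171, 169, 164, 245, 317, 347, 637, 660, 661, 662, 663, 664, 661, 489, 450]
205 [296, 301, 299, 299, 301, 295, 285, 263, 274, 301, 310, 312, 141, 143, 148, 164, 187, 202, 202, 293, 765, 765, 761, 208, 214, 215, 217, 215, 214, 217, 219, 179, 159, 161, 160, 160, 159, 159, 275, 439, 642, 643, 643, 645, 644, 647, 648, 645, 463, 448]
col256 [387, 637, 693, 693, 691, 693, 540, 307, 313, 315, 312, 485, 685, 683, 651, 544, 245, 297, 587, 696, 690, 677, 666, 629, 263, 176, 183, 171, 172, 172, 171, 169, 169, 170, 169, 175, 232, 229, 226, 223, 221, 218, 216, 212, 206, 204, 217, 523, 625, 617, 486, 285, 289, 278, 274, 274, 282, 303]
```

Call:
send_rows(
  deltas=[
    [[0,0,0],0],
    [[0,0,0],0],
    [[0,0,0],0],
    [[0,0,0],0],
    [[0,0,0],0],
  ],
)

```text
clock: 18.82
tool_pos: [0.5443, 0.2776, 0.2655]
orientation: [179.9, -0.1, -81.0]
force: [-0.6, 0.5, 0.3]
opening: 0.0877
gripper_force: 0.0
```

```bash
python3 -c "
from plant import ctrl
print(ctrl.close_job())"
```

```text
the job is handed in; nothing more can be done
None
```

The pack was unlatched, stood on the mat, regripped by its plain faces and lowered to the cradle floor before release; the job was handed in at about 19 s, pottery left alone, no verdict returned; I viewed 11 pictures, one over the limit of 10.

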